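# Close the gluing jig and nip up its two wedge clamps

### The job

Three freshly glued sensor housings are lying in the gluing jig. Swing its hinged lid down onto them, then turn both yellow wedge clamps in over the lid's steel strikers until each has a snug grip on it, as you would feel with about 10 N of push on its black knob while it turns: a clamp that only rests there leaves a glue gap, and one that is forced cracks the shells. Leave both clamps tight and the other things on the bench where they are.

Things in the scene. Friction and masses are not known exactly. Their poses are not given: they have to be found in the camera images.
- jig: The gluing jig, screwed to the bench: brown base 250 (x) x 270 (y) x 40 mm high, carrying the lid. Origin: centre of its underside, on the bench; x from its near side (clamps) to its far side (lid hinge), y to its left, z up; turned by up to 0.25 rad. Three white oval housings (84 x 40 x 18 mm) lie in its nests, tops 58 mm above the bench, give or take 1.2 mm.
- lid (a joint): Opening angle (rad) of the lid about its hinge axis (along jig y). 0: level, on the housings (it really stops at -0.015 to 0.015, as they vary); grows as it opens up and away from the robot, to 1.25; starts at 0.75 to 1.1. The stiff hinge holds it at any angle; 1 to 7 N at the front edge move it.
- lid_hinge (a point): Middle of the lid's hinge axis: 100 mm beyond the jig's origin along jig x, 64 mm above the bench. The lid: aluminium frame with a clear window, 12 mm thick (6 mm above and below the axis), 188 mm wide, from 12 to 172 mm off the axis, 0.45 kg.
- lid_front (a point): Middle of the lid's front edge, on its upper (outer) face: 172 mm from the hinge axis, 6 mm above its plane; moves with the lid (70 mm above the bench when down). A black finger tab 44 mm wide sticks out 16 mm from the edge here. Two domed steel strikers, 10 mm high, stand on the front bar 160 mm from the axis and 80 mm left and right of the middle.
- left_screw: Left wedge clamp on its pivot bolt: yellow bar 132 x 22 x 9 mm, underside 84 mm above the bench (shimmed, 1 mm more or less), with a brass wedge 64 mm wide under its nose (56 mm from axis to tip), and an upright black knob on its tail. Origin: on the axis, 44 mm above the bench; axes as the jig's at any clamp angle. A right grip presses on the lid with 12 to 40 N (6 to 13 N of push).
- right_screw: Right wedge clamp, mirror image of the left. Both turn freely (1.4 N at the knob) until the wedge meets the striker of the closed lid, at 1 to 2.1 rad: this varies with housings and shims and has to be felt. Then the push climbs evenly, to 10 N 0.1 to 0.25 rad on. A clamp that bites locks itself: judge the push while it turns, as it sinks at rest.
- left_pivot (a point): Top of the left clamp's pivot bolt, on its axis, 104 mm above the bench: 100 mm from the jig's origin towards the near side, 80 mm to the left.
- right_pivot (a point): Top of the right clamp's pivot bolt, on its axis, 104 mm above the bench: 100 mm from the jig's origin towards the near side, 80 mm to the right.
- left_clamp (a joint): Turn angle (rad) of the left clamp. 0: tail and knob pointing straight out to the jig's left, nose inward along the lid's front edge. Grows (anticlockwise seen from above) as the knob comes round to the near (robot) side; at 1.57 the tail points to the near side and the nose lies square over the striker. Starts at -0.65 to -0.25; stops at -0.75 and 2.7. It stays where it is left.
- right_clamp (a joint): Turn angle (rad) of the right clamp. 0: tail and knob pointing straight out to the jig's right, nose inward along the lid's front edge. Grows (clockwise seen from above) as the knob comes round to the near (robot) side; at 1.57 the tail points to the near side and the nose lies square over the striker. Starts at -0.65 to -0.25; stops at -0.75 and 2.7. It stays where it is left.
- left_knob (a point): Middle of the top of the left clamp's knob, 126 mm above the bench, 65 mm from the pivot axis. The knob is an upright black cylinder 20 mm across and 30 mm high (96 to 126 mm above the bench). With the lid down nothing around its path stands higher than the clamp bar's top (94 mm) and the pivot bolt.
- right_knob (a point): Middle of the top of the right clamp's knob, 126 mm above the bench; the same as the left one.
- glue: White glue bottle with a red cap, 44 mm across, 115 mm tall, standing loose beside the jig, some 215 mm to one side of its middle. Origin: centre of its underside. Not to be disturbed.
- tape: Roll of amber tape lying flat, 90 mm across, 22 mm high, on the other side of the jig. Origin: centre of its underside. Not to be disturbed.
- half1: Loose white oval half-shell, 84 x 40 x 9 mm, lying on the mat close to the left side of the jig's near corner. Origin: centre of its underside; x along its length. Not to be disturbed.
- half2: Second loose half-shell, the same, close to the right side of the jig.
- half3: Third loose half-shell, the same, in front of the jig's near side.
- cutters: Side cutters with red handles, 145 mm long, lying on a sheet of paper at the left. Origin on the bench near the rivet. Not to be disturbed.
- driver: Screwdriver with a blue handle, 170 mm long, lying at the right. Not to be disturbed.

How it is judged:
By the outcome, as a careful person would: the job done as asked, in the order asked, and still so for the second after the job is handed in, with the robot touching nothing.
It also fails if it takes over 61 s, if anything falls off the work surface, if the arm or the gripper's body presses on something with over 40 N, if the wrist force passes 120 N, or if a joint passes its speed limit or range.

### The arm

A 6-joint arm with a two-finger parallel gripper is mounted at the origin on the work surface. World frame = base frame: x ahead of the robot, y to its left, z up, the work surface at z = 0. Lengths are in m, angles in rad, forces in N, time in s.
With the tool pointing down it reaches from about 0.325 to 0.9 m from the base axis. Payload 6.1 kg.
Tool frame: the origin (TCP) lies at the centre of the arm's flange, where the gripper is bolted on; the fingertips stand 173 mm ahead of it and the grasp point (between the pads) lies 155 mm ahead of it; z points along the fingers, y is the line along which they close (so a half turn about z gives the same grasp; the last joint's range is limited). The gripper opens to 85 mm and grips with 20 to 120 N. Pads are 22 mm wide; open, the fingers measure 114 mm over their backs; the gripper's body (76 mm by 85 mm) begins 54 mm behind the grasp point. The pads swing forward as they close: fully open they stand 13 mm farther back than shut.
Start: joints at [1.119, 0.22, 1.526, -0, 1.395, -0.126], TCP at [0.2, 0.592, 0.405] pointing down, gripper open.
Joint ranges: [-2.98, 2.98], [-0.91, 2.08], [0.09, 2.57], [-1.24, 4.39], [0.2, 2.65], [-2.68, 2.68]. Speed limits (rad/s): [2.57, 2.57, 3.01, 3.14, 3.14, 3.14].

### API

Orientations are given as a rotation vector (axis times angle).
In Python, from bench import readout, optics, robot gives the robot as it stands.
- The arm moves only by the shell command python3 -m pendant 'ROWS'. ROWS is JSON, a list that holds one entry, the list of rows, each a list of 7 numbers: the turn, a rotation vector about the tool's x, y, z in degrees, then the shift along the tool's x, y, z in cm, then the opening, from -1 (shut) to 1 (fully open). In form: [[[ax, ay, az, dx, dy, dz, grip], ...]]. A call has 1 to 5 rows; each row is the pose to reach, as a shift and turn from the pose commanded when the call began, along the tool's axes at that moment; what a row does not reach only later rows make up. A row lasts 1/12 s, in which the tool goes at most 41.7 mm and 7.16 degrees, less where a joint would pass 70% of its speed; a pose out of reach is approached as far as the arm can. A call with a gripper value outside its range is refused whole. The fingers move at their own pace and stop on an object; the grip force is fixed at half the most. Time passes only in rows, so rows that repeat a pose let the fingers close. It gives the time, the measured TCP pose, the force, the opening and the grip force at its end, in the units of the state.
- readout.observe(): the state, without advancing time (a new reading comes with each control period).
- optics.snapshot(name): name is "scene" or "top"; returns (picture, depth): 400x640x3 uint8, red, green, blue; 400x640 float32, m along the optical axis (not along the pixel's ray), 0 where there is no reading.
- optics.get_calibration(name): a dict with "fov_y" (degrees; the focal length in pixels is half the picture's height over the tangent of half this angle, whatever the lens; pixels are square), "cx", "cy" (the principal point, pixels), "D" ([k1, k2, p1, p2, k3] as OpenCV has them; the pictures are not rectified), "R" (3x3) and "t" (3): a world point X has camera coordinates R X + t. Camera axes: x right, y down, z forward; pixel columns grow to the right and rows downward; lengths in m; the calibration is good to about 2 mm. A picture is of the moment at which its call begins. get_calibration takes no time and is no camera call.
- robot.finish_job(): hands the job in; it is judged then, once.
The state is a dict: "time_s": time; "qpos": joint angles; "joint_velocities": joint speeds; "joint_torque": joint torques, N m; "eef_pos": TCP position; "orientation": TCP orientation; "force": force on the tool from outside, world axes, zero at the start; "ft_torque": the same for the moment, N m; "width": finger opening in m; "gripper_force": force on a finger pad.
Only numpy, scipy, OpenCV 4.12 (cv2) and the standard library are available. Lean on these libraries where they do the work, as an engineer would, in place of code of your own. Each camera call takes 0.05 s, during which the arm holds its last target. There are 200 camera calls.

## Working session

There is one attempt and no reset: what is moved stays moved. The work goes in short steps, Python scripts to look and compute and a shell command to move; the robot and the scene stay as the last step left them, time stands still between calls to the robot, and variables do not carry over. Pictures are saved under pics/ and viewed, at most 10 in all, crops included, and the job is handed in when it is done.

```bash
ls; mkdir -p pics; python3 - <<'E'
from bench import readout, optics
import cv2, numpy as np
print(readout.observe())
for n in ("scene","top"):
    p,d=optics.snapshot(n); np.savez(f"{n}0.npz",p=p,d=d)
    cv2.imwrite(f"pics/{n}0.png",p[...,::-1]); print(n,optics.get_calibration(n))
E
```

```text
pics
{'time_s': 0.0, 'qpos': array([ 1.11892576e+00,  2.21233252e-01,  1.52762335e+00, -4.73473330e-06,
        1.39470931e+00, -1.26087345e-01]), 'joint_velocities': array([-0.00081141,  0.00011609, -0.00023405,  0.00150227,  0.00076691,
        0.00083297]), 'joint_torque': array([-4.26007260e-03, -4.96913803e+01, -3.89384830e+01, -5.69641452e-04,
        1.14322235e-02,  9.19999479e-06]), 'eef_pos': array([0.19990777, 0.59187719, 0.40358802]), 'orientation': array([-5.09387043e-01, -3.09945408e+00,  2.97262870e-03]), 'force': array([ 0.24923867, -0.33626397, -0.24007449]), 'ft_torque': array([-0.00609254, -0.00820354, -0.00422558]), 'gripper_force': 0.0, 'width': 0.08541634778720134}
scene {'fov_y': 48.94076236018676, 'cx': 319.4095402461558, 'cy': 202.6859252493067, 'D': array([-0.01429799,  0.        ,  0.        ,  0.        ,  0.        ]), 'R': array([[-0.57256368,  0.81977815,  0.01160216],
       [ 0.6680266 ,  0.47468534, -0.57307442],
       [-0.47530127, -0.32037105, -0.8194212 ]]), 't': array([ 0.31180637, -0.33709256,  1.59349335])}
top {'fov_y': 49.01260632444192, 'cx': 323.0400387625497, 'cy': 196.76348672996133, 'D': array([-0.09293344,  0.        ,  0.        ,  0.        ,  0.        ]), 'R': array([[-0.01443736, -0.99979494,  0.0142    ],
       [-0.98243885,  0.01154176, -0.18622754],
       [ 0.18602546, -0.01663927, -0.98240402]]), 't': array([0.00784129, 0.59207944, 1.23191508])}
```

View pics/scene0.png

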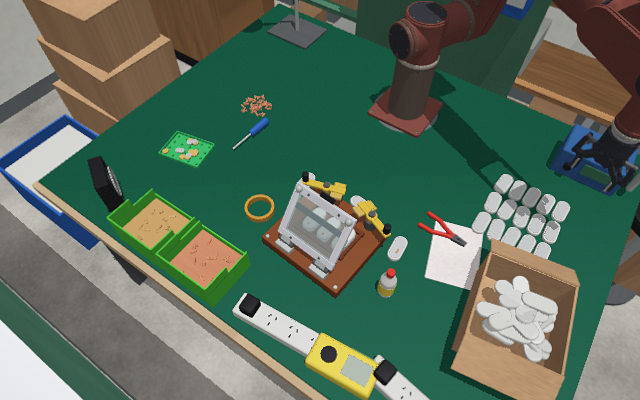

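View pics/top0.png

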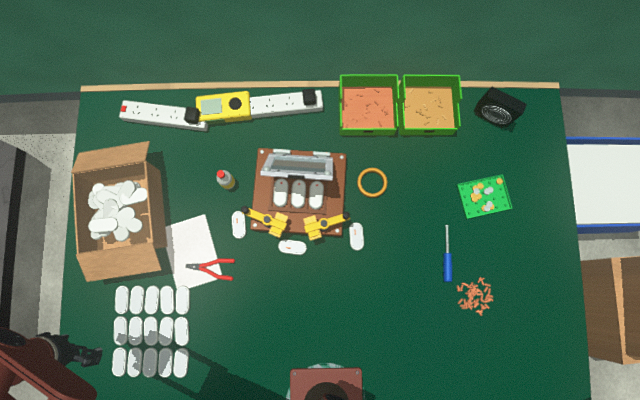

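The top view shows the jig around (300,192), with the clamps at (267,220) and (327,226). The bottle is at (225,180) and the tape at (372,182). The lid is open and the shells surround the near side.

```bash
cat > h.py <<'E'
import numpy as np, cv2
from bench import optics, readout
def K(c):
    f=200/np.tan(np.radians(c["fov_y"]/2)); return np.array([[f,0,c["cx"]],[0,f,c["cy"]],[0,0,1]])
def plane(n,uv,z):
    c=optics.get_calibration(n)
    x=cv2.undistortPoints(np.float64(uv).reshape(-1,1,2),K(c),c["D"]).reshape(-1,2)
    r=np.c_[x,np.ones(len(x))]@c["R"]; o=-c["R"].T@c["t"]
    return o+r*((z-o[2])/r[:,2])[:,None]
def proj(n,X):
    c=optics.get_calibration(n)
    return cv2.projectPoints(np.float64(X).reshape(-1,1,3),cv2.Rodrigues(c["R"])[0],c["t"],K(c),c["D"])[0].reshape(-1,2)
def cloud(n,d):
    v,u=np.mgrid[:400,:640]; c=optics.get_calibration(n)
    x=cv2.undistortPoints(np.float64(np.c_[u.ravel(),v.ravel()]).reshape(-1,1,2),K(c),c["D"]).reshape(-1,2)
    P=np.c_[x,np.ones(len(x))]*d.reshape(-1,1)
    return ((P-c["t"])@c["R"]).reshape(400,640,3)
E
python3 - <<'E'
from h import *
for n in("scene","top"):
    z=np.load(n+"0.npz");p,d=z["p"],z["d"]
    hsv=cv2.cvtColor(p,cv2.COLOR_RGB2HSV); C=cloud(n,d)
    b=cv2.inRange(hsv,(3,90,40),(14,230,190))
    w=np.zeros_like(b)
    if n=="top": w[140:245,245:355]=1
    else: w[165:300,255:400]=1
    b=b*w
    ok=(b>0)&(abs(C[...,2]-.04)<.008)
    q=np.argwhere(ok)[:,::-1]; X=plane(n,q,.04)
    r=cv2.minAreaRect(np.float32(X[:,:2])); print(n,"base",len(q),r, np.median(C[ok][:,2]))
    print(cv2.boxPoints(r).round(4))
    y=cv2.inRange(hsv,(20,140,90),(32,255,255))*w
    k,l,s,ce=cv2.connectedComponentsWithStats(y)
    for i in range(1,k):
        if s[i,4]>25:
            q=np.argwhere(l==i)[:,::-1]; print("yellow",s[i],np.median(C[l==i],0).round(3), plane(n,[ce[i]],.093).round(4))
    x0,y0,W,H=(245,140,110,110) if n=="top" else (255,165,140,135)
    cv2.imwrite(f"pics/{n}c.png",cv2.resize(p[y0:y0+H,x0:x0+W,::-1],None,fx=5,fy=5,interpolation=cv2.INTER_CUBIC)[:600])
E
```

```text
scene base 2504 ((0.6202114224433899, 0.07387127727270126), (0.27025312185287476, 0.2508560121059418), 85.27203369140625) 0.04077809787038319
[[ 0.4841 -0.0505]
 [ 0.7341 -0.0711]
 [ 0.7564  0.1982]
 [ 0.5063  0.2189]]
yellow [302 179  44  16 323] [0.513 0.012 0.092] [[0.5122 0.0043 0.093 ]]
yellow [358 200  33  38 353] [0.528 0.159 0.094] [[0.5256 0.1621 0.093 ]]
yellow [378 283  17  13  98] [0.672 0.297 0.036] [[0.6961 0.3024 0.093 ]]
top base 2838 ((0.6150310039520264, 0.07190794497728348), (0.2684502899646759, 0.24913328886032104), 85.44154357910156) 0.04024263479387871
[[ 0.4802 -0.052 ]
 [ 0.7285 -0.0718]
 [ 0.7499  0.1958]
 [ 0.5015  0.2156]]
yellow [245 208  42  29 419] [0.517 0.146 0.093] [[0.5161 0.1542 0.093 ]]
yellow [304 214  42  26 437] [0.507 0.016 0.091] [[0.504  0.0073 0.093 ]]
```

View pics/topc.png

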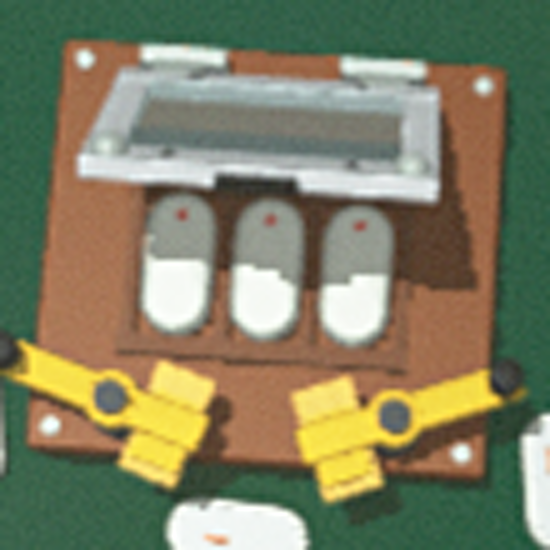

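The crop shows the pivots at full-frame pixels (267,219.4) and (324,222.8), the knobs at about (246,210) and (346,215), and the lid tab at (296.4,176.4). I'll check these against the jig geometry.

```bash
cat >> h.py <<'E'
from scipy.spatial.transform import Rotation as Rot
O=np.array([.6177,.0729,0]); YAW=np.radians(-4.65)
J=Rot.from_euler('z',YAW).as_matrix()
jig=lambda x,y,z: O+J@np.array([x,y,z])
def knob(s,th,r=.065,z=.126): # s=+1 left, -1 right
    return jig(-.1-r*np.sin(th), s*(.08+r*np.cos(th)), z)
def pose(): 
    s=readout.observe(); return s["eef_pos"],Rot.from_rotvec(s["orientation"]),s
def rel(tip,yaw,L=.173,p=None,R=None):
    """one row (deg, cm) from pose (p,R) to tool-down with the tip at tip and tool y at yaw"""
    if p is None: p,R,_=pose()
    y=np.array([np.cos(yaw),np.sin(yaw),0]);z=np.array([0,0,-1.]);
    Rt=Rot.from_matrix(np.c_[np.cross(y,z),y,z]); tcp=np.array(tip)-L*z
    return np.r_[np.degrees((R.inv()*Rt).as_rotvec()),R.inv().apply(tcp-p)*100].round(2)
def yawnow():
    y=pose()[1].as_matrix()[:,1]; return np.arctan2(y[1],y[0])
E
python3 - <<'E'
from h import *
d=np.load("top0.npz")["d"]; C=cloud("top",d)
px=[(267,219.4),(324,222.8),(246.5,210),(346.5,215)]
zz=[.104,.104,.126,.126]
for q,z in zip(px,zz):
    w=plane("top",[q],z)[0]; print(q,w.round(4),"jig",(J.T@(w-O)).round(4))
# lid points -> jig frame
m=np.zeros((400,640),bool); m[153:178,261:332]=True
X=C[m]; X=X[X[:,2]>.075]; Xj=(X-O)@J
x,z=Xj[:,0],Xj[:,2]; A=np.polyfit(x,z,1); 
for _ in range(5):
    k=abs(z-np.polyval(A,x))<.01; A=np.polyfit(x[k],z[k],1)
print("lid slope angle",np.arctan(-A[0]),k.sum(),len(x),x[k].min(),z[k].max(),Xj[k,1].min(),Xj[k,1].max(), "z at hinge x",np.polyval(A,.1))
X=C[170:180,288:306].reshape(-1,3); print("tab",((X-O)@J)[::9].round(3))
p,R,s=pose(); print(R.as_matrix().round(3),yawnow())
E
```

```text
(267, 219.4) [0.5204 0.1584 0.104 ] jig [-0.1039  0.0774  0.104 ]
(324, 222.8) [ 0.509  -0.0007  0.104 ] jig [-0.1024 -0.0822  0.104 ]
(246.5, 210) [0.5441 0.2128 0.126 ] jig [-0.0847  0.1335  0.126 ]
(346.5, 215) [ 0.5269 -0.0626  0.126 ] jig [-0.0795 -0.1424  0.126 ]
lid slope angle 0.9697508622712014 1421 1531 -0.006177463850973886 0.22432873760089542 -0.09159296319476008 0.09262542298510214 z at hinge x 0.0755784308172153
tab [[ 0.019  0.022  0.197]
 [ 0.022 -0.001  0.189]
 [ 0.015  0.022  0.203]
 [ 0.018 -0.001  0.196]
 [ 0.011  0.021  0.207]
 [ 0.013 -0.002  0.203]
 [ 0.008  0.021  0.208]
 [ 0.01  -0.002  0.205]
 [ 0.005  0.021  0.208]
 [ 0.007 -0.003  0.21 ]
 [-0.     0.019  0.22 ]
 [ 0.003 -0.003  0.212]
 [-0.003  0.019  0.221]
 [-0.002 -0.004  0.224]
 [-0.006  0.019  0.223]
 [-0.005 -0.004  0.223]
 [ 0.032  0.033  0.047]
 [-0.006 -0.004  0.217]
 [ 0.03   0.033  0.041]
 [ 0.03   0.006  0.047]]
[[-0.947  0.32  -0.001]
 [ 0.32   0.947 -0.002]
 [ 0.    -0.002 -1.   ]] 1.2449761312343075
```

View pics/scenec.png

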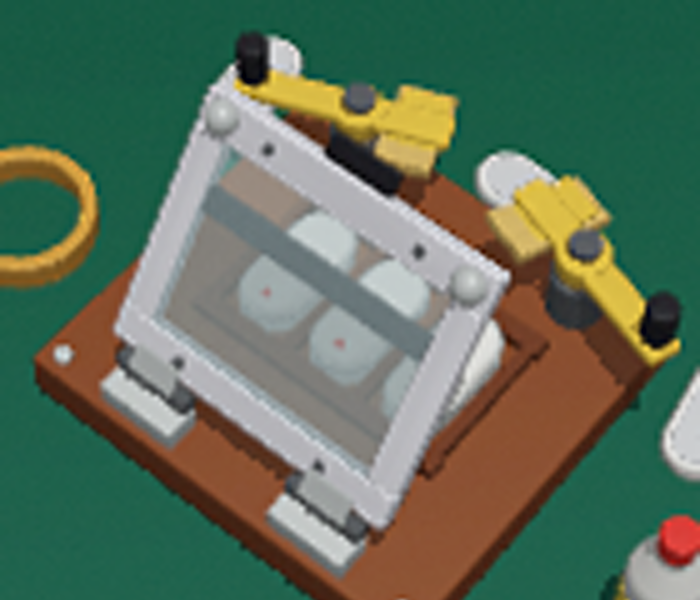

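```bash
python3 - <<'E'
from h import *
Yl=YAW+np.pi/2
t=jig(.05,0,.29); print(t,"row:",rel(t,Yl))
E
```

```text
[0.66753543 0.06884656 0.29      ] row: [-1.000e-01 -3.000e-02 -1.402e+01 -6.104e+01 -3.460e+01 -5.880e+00]
```

```bash
python3 -m pendant '[[[0,0,0,-17.3,-9.8,-5.9,-1],[0,0,0,-17.3,-9.8,-5.9,-1],[0,0,0,-17.3,-9.8,-5.9,-1],[0,0,0,-17.3,-9.8,-5.9,-1],[0,0,0,-17.3,-9.8,-5.9,-1]]]'
python3 -m pendant '[[[0,0,0,-17.3,-9.8,0,-1],[0,0,0,-17.3,-9.8,0,-1],[0,0,0,-17.3,-9.8,0,-1],[0,0,0,-17.3,-9.8,0,-1],[0,0,0,-17.3,-9.8,0,-1]]]'
python3 -m pendant '[[[0,0,0,-17.3,-9.8,0,-1],[0,0,0,-17.3,-9.8,0,-1],[0,0,0,-17.3,-9.8,0,-1],[0,0,0,-17.3,-9.8,0,-1],[0,0,0,-17.3,-9.8,0,-1]]]'
cat >> h.py <<'E'
def lidtip(th,r=.162,gap=0): # tip centre (block 22 mm in jig x), near bottom edge on the face
    return jig(.1-r*np.cos(th)+(.006+gap)*np.sin(th)+.011,0,.064+r*np.sin(th)+(.006+gap)*np.cos(th))
E
python3 - <<'E'
from h import *
print(rel(lidtip(.97,gap=.03),YAW+np.pi/2), pose()[0])
E
```

```text
time_s: 0.52
eef_pos: [0.3333, 0.4423, 0.4638]
orientation: [-0.508, -3.1, 0.001]
force: [1.8, 0.1, -0.4]
width: 0.0255
gripper_force: 0.0
time_s: 0.93
eef_pos: [0.4666, 0.2932, 0.4634]
orientation: [0.511, 3.1, -0.001]
force: [-0.1, 0.6, -0.8]
width: -0.0001
gripper_force: 0.0
time_s: 1.35
eef_pos: [0.5991, 0.1447, 0.463]
orientation: [-0.512, -3.099, 0.001]
force: [0.1, 1.2, 0.4]
width: 0.0
gripper_force: 0.0
[ -0.05  -0.02 -14.1   -8.83  -5.     7.21] [0.59912352 0.14470977 0.46304211]
```

```bash
python3 -m pendant '[[[0,0,-14.1,-8.8,-5,0,-1],[0,0,-14.1,-8.8,-5,0,-1],[0,0,-14.1,-8.8,-5,3,-1],[0,0,-14.1,-8.8,-5,7.2,-1],[0,0,-14.1,-8.8,-5,7.2,-1]]]'
python3 - <<'E'
from h import *
p,R,s=pose(); print(p,yawnow())
for th in (1,.9,.8,.7,.6,.5,.4,.3,.2,.1,.05,0): print(th,rel(lidtip(th),YAW+np.pi/2,p=p,R=R))
E
```

```text
time_s: 1.77
eef_pos: [0.6632, 0.0703, 0.3812]
orientation: [-0.129, -3.123, 0.001]
force: [-1.9, 0.5, -2.8]
width: -0.0004
gripper_force: 0.0
[0.66323748 0.07026187 0.38124706] 1.488538204744369
1 [-0.06 -0.88 -0.06  1.7  -0.11  0.5 ]
0.9 [-0.06 -0.88 -0.06  3.04 -0.11  1.41]
0.8 [-0.06 -0.88 -0.06  4.28 -0.11  2.45]
0.7 [-0.06 -0.88 -0.06  5.41 -0.11  3.61]
0.6 [-0.06 -0.88 -0.06  6.42 -0.11  4.88]
0.5 [-0.06 -0.88 -0.06  7.29 -0.11  6.24]
0.4 [-0.06 -0.88 -0.06  8.03 -0.11  7.69]
0.3 [-0.06 -0.88 -0.06  8.62 -0.11  9.2 ]
0.2 [-0.06 -0.88 -0.06  9.05 -0.11 10.76]
0.1 [-0.06 -0.88 -0.06  9.33 -0.1  12.36]
0.05 [-0.06 -0.88 -0.06  9.41 -0.1  13.16]
0 [-0.06 -0.88 -0.06  9.45 -0.1  13.97]
```

```bash
python3 -m pendant '[[[0,0,0,0,0,0,-1],[0,0,0,0,0,0,-1]]]'
python3 - <<'E'
from h import *
p,R,s=pose(); print(p,yawnow())
for th in (1,.9,.8,.7,.6): print(th,rel(lidtip(th),YAW+np.pi/2,p=p,R=R))
E
```

```text
time_s: 1.93
eef_pos: [0.665, 0.0726, 0.393]
orientation: [0.124, 3.139, 0.0]
force: [1.1, -0.3, 0.5]
width: 0.0
gripper_force: 0.0
[0.66498311 0.07255259 0.39296787] 1.4917922027183155
1 [ 0.01  0.01  0.12  1.86 -0.35  1.64]
0.9 [ 0.01  0.01  0.12  3.22 -0.34  2.53]
0.8 [ 0.01  0.01  0.12  4.47 -0.34  3.56]
0.7 [ 0.01  0.01  0.12  5.62 -0.34  4.7 ]
0.6 [ 0.01  0.01  0.12  6.65 -0.34  5.95]
```

```bash
python3 -m pendant '[[[0,0,0,1.9,-0.3,1.6,-1],[0,0,0,2.6,-0.3,2.1,-1],[0,0,0,3.2,-0.3,2.5,-1],[0,0,0,3.9,-0.3,3.0,-1],[0,0,0,4.5,-0.3,3.6,-1]]]'
python3 -m pendant '[[[0,0,0,0.6,0,0.6,-1],[0,0,0,1.1,0,1.1,-1],[0,0,0,1.7,0,1.7,-1],[0,0,0,2.2,0,2.4,-1]]]'
python3 - <<'E'
from h import *
p,R,s=pose(); print(p)
for th in (.5,.4,.3,.2,.1,0): print(th,rel(lidtip(th),YAW+np.pi/2,p=p,R=R))
p,d=optics.snapshot("scene"); cv2.imwrite("pics/s1.png",cv2.resize(p[130:310,230:430,::-1],None,fx=3,fy=3))
E
```

```text
time_s: 2.35
eef_pos: [0.62, 0.0731, 0.358]
orientation: [0.124, 3.135, 0.001]
force: [0.4, -0.4, 3.7]
width: -0.0001
gripper_force: 1.2
time_s: 2.68
eef_pos: [0.5975, 0.0744, 0.3312]
orientation: [0.125, 3.139, 0.0]
force: [-0.0, 1.5, 2.0]
width: 0.0002
gripper_force: 1.0
[0.59747913 0.07443606 0.3312152 ]
0.5 [0.01 0.   0.09 0.8  0.01 1.13]
0.4 [0.01 0.   0.09 1.56 0.01 2.56]
0.3 [0.01 0.   0.09 2.17 0.01 4.06]
0.2 [0.01 0.   0.09 2.63 0.01 5.61]
0.1 [0.01 0.   0.09 2.93 0.01 7.21]
0 [0.01 0.   0.09 3.07 0.01 8.82]
```

View pics/s1.png

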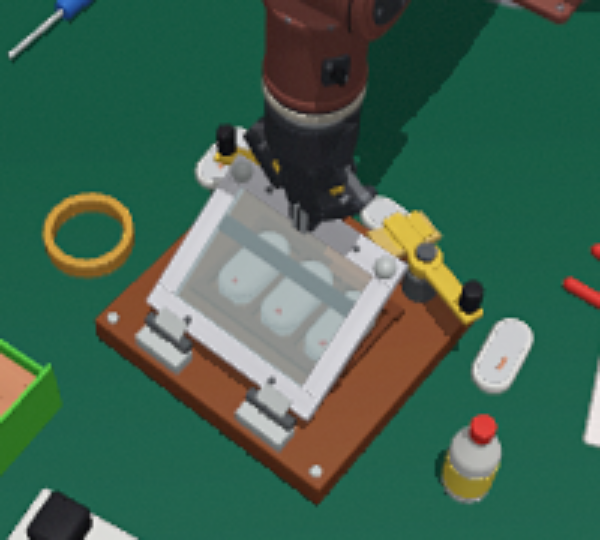

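The fingertip, at crop pixel (300,222), is on the lid's front bar and the lid is following it down. I'll continue along the arc.

```bash
python3 -m pendant '[[[0,0,0,0.4,0,0.6,-1],[0,0,0,0.8,0,1.1,-1],[0,0,0,1.2,0,1.8,-1],[0,0,0,1.6,0,2.6,-1],[0,0,0,1.9,0,3.3,-1]]]'
python3 -m pendant '[[[0,0,0,0.3,0,0.7,-1],[0,0,0,0.6,0,1.5,-1],[0,0,0,0.8,0,2.3,-1],[0,0,0,0.9,0,3.0,-1],[0,0,0,1.0,0,3.8,-1]]]'
python3 -m pendant '[[[0,0,0,0,0,0.3,-1],[0,0,0,0.1,0,0.7,-1]]]'
python3 -m pendant '[[[0,0,0,0,0,0.2,-1],[0,0,0,0,0,0.4,-1]]]'
python3 - <<'E'
from h import *
p,R,s=pose(); print(p,p[2]-.173, rel(lidtip(0),YAW+np.pi/2))
E
```

```text
time_s: 3.15
eef_pos: [0.5786, 0.0757, 0.2977]
orientation: [-0.125, -3.139, 0.0]
force: [0.4, 0.2, 1.3]
width: -0.0004
gripper_force: 0.7
time_s: 3.57
eef_pos: [0.5686, 0.0766, 0.2598]
orientation: [-0.125, -3.138, 0.0]
force: [-1.8, 0.3, 1.8]
width: -0.0002
gripper_force: 0.7
time_s: 3.73
eef_pos: [0.5679, 0.0767, 0.253]
orientation: [-0.125, -3.138, 0.0]
force: [0.7, -0.6, 1.9]
width: 0.0
gripper_force: 0.6
time_s: 3.9
eef_pos: [0.568, 0.0767, 0.2495]
orientation: [-0.125, -3.139, -0.0]
force: [-0.8, 0.5, 1.2]
width: -0.0
gripper_force: 0.6
[0.56803291 0.07667084 0.24946405] 0.07646405159083586 [ 0.   -0.03  0.08  0.12  0.03  0.65]
```

```bash
python3 -m pendant '[[[0,0,0,0,0,0.2,-1],[0,0,0,0,0,0.4,-1]]]'
python3 -m pendant '[[[0,0,0,0,0,0.1,-1],[0,0,0,0,0,0.15,-1]]]'
python3 -m pendant '[[[0,0,0,0,0,0.1,-1],[0,0,0,0,0,0.1,-1]]]'
```

```text
time_s: 4.07
eef_pos: [0.5682, 0.0767, 0.2458]
orientation: [0.125, 3.139, 0.0]
force: [-0.5, -0.1, 1.0]
width: 0.0001
gripper_force: 0.7
time_s: 4.23
eef_pos: [0.5682, 0.0767, 0.2449]
orientation: [0.125, 3.139, -0.0]
force: [-4.9, -0.2, 9.9]
width: 0.0004
gripper_force: 4.7
time_s: 4.4
eef_pos: [0.5683, 0.0767, 0.2449]
orientation: [0.125, 3.139, -0.0]
force: [-6.3, 0.1, 11.8]
width: 0.0001
gripper_force: 6.3
```

```bash
python3 -m pendant '[[[0,0,0,0,0,-3,-1],[0,0,0,0,0,-7,-1],[0,0,0,0,0,-11,-1],[0,0,0,0,0,-14,0],[0,0,0,0,0,-14,0]]]'
python3 - <<'E'
from h import *
J_=lambda w:(J.T@(w-O)).round(4)
for s,k in((1,dict(scene=[(372.2,213.6),(387.2,225.6)],top=[(267,219.4),(246.5,210)])),(-1,dict(scene=[(326.8,184.6),(305.4,173.4)],top=[(324,222.8),(346.5,215)]))):
    for n,q in k.items(): print(s,n,J_(plane(n,[q[0]],.104)[0]),J_(plane(n,[q[1]],.126)[0]))
print("row right knob",knob(-1,-.36), rel(knob(-1,-.36,z=.17),np.radians(16)),readout.observe()["width"])
p,d=optics.snapshot("top"); cv2.imwrite("pics/t1.png",cv2.resize(p[140:260,230:370,::-1],None,fx=5,fy=5,interpolation=cv2.INTER_CUBIC))
E
```

```text
time_s: 4.82
eef_pos: [0.5702, 0.0767, 0.3919]
orientation: [0.124, 3.125, 0.001]
force: [1.2, -0.6, 1.3]
width: 0.0234
gripper_force: 0.0
1 scene [-0.1004  0.0805  0.104 ] [-0.0815  0.1397  0.126 ]
1 top [-0.1039  0.0774  0.104 ] [-0.0847  0.1335  0.126 ]
-1 scene [-0.0978 -0.0781  0.104 ] [-0.0763 -0.1402  0.126 ]
-1 top [-0.1024 -0.0822  0.104 ] [-0.0795 -0.1424  0.126 ]
row right knob [ 0.52943443 -0.06121917  0.126     ] [  0.54   0.66  69.44   3.04 -14.08   4.84] 0.023361522388923923
```

View pics/t1.png

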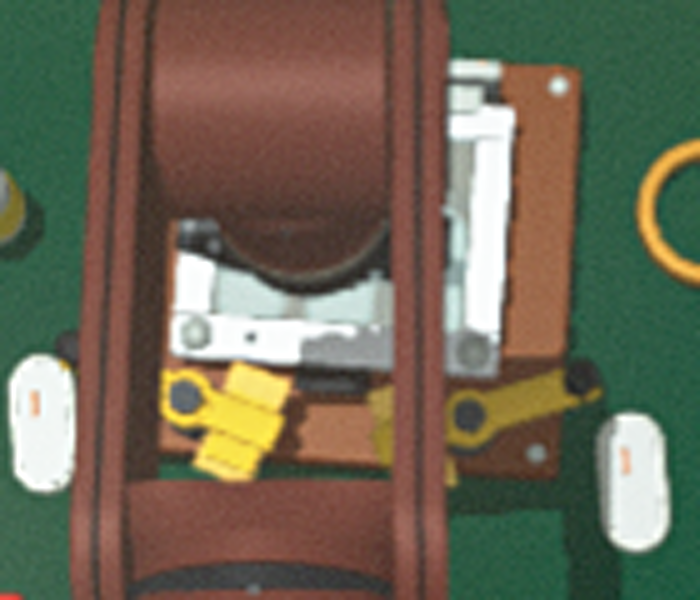

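The lid is level and flat, with its strikers at (195,333) and (473,348) in the crop. The right knob is at (582,378). Next is the right clamp.

```bash
python3 -m pendant '[[[0,0,35,3,-14.1,4,0.06],[0,0,35,3,-14.1,4,0.06],[0,0,35,3,-14.1,4,0.06],[0,0,35,3,-14.1,4,0.06],[0,0,35,3,-14.1,4,0.06]]]'
python3 -m pendant '[[[0,0,34.4,0,0,0,0.06],[0,0,34.4,0,0,0,0.06],[0,0,34.4,0,0,0,0.06],[0,0,34.4,0,0,0,0.06],[0,0,34.4,0,0,0,0.06]]]'
python3 -m pendant '[[[0,0,0,0,0,0,0.06],[0,0,0,0,0,0,0.06]]]'
python3 - <<'E'
from h import *
print("row", rel(knob(-1,-.35,z=.10),np.radians(16)),readout.observe()["width"])
E
```

```text
time_s: 5.28
eef_pos: [0.5247, -0.065, 0.3397]
orientation: [-1.077, -2.946, 0.004]
force: [0.7, 0.9, 0.1]
width: 0.0449
gripper_force: 0.0
time_s: 5.7
eef_pos: [0.5265, -0.0615, 0.3415]
orientation: [-1.897, -2.502, 0.001]
force: [-0.7, -0.4, -0.8]
width: 0.0452
gripper_force: 0.0
time_s: 5.87
eef_pos: [0.5266, -0.0614, 0.342]
orientation: [-1.885, -2.511, 0.001]
force: [-0.5, -0.5, 1.3]
width: 0.0454
gripper_force: 0.0
row [-0.09 -0.05  0.21 -0.06  0.22  6.9 ] 0.04540864554178564
```

```bash
python3 -m pendant '[[[0,0,0,0,0.2,3.5,0.06],[0,0,0,0,0.2,6.9,0.06],[0,0,0,0,0.2,6.9,0.06]]]'
cat >> h.py <<'E'
def tang(s,th): return J@np.array([-np.cos(th),-s*np.sin(th),0])
def arc(s,ths,off=.0125,z=.10):
    p,R,_=pose()
    for th in ths:
        t=tang(s,th); k=-t
        print(th,rel(knob(s,th,z=z)+off*t,np.arctan2(k[1],k[0]),p=p,R=R))
def report(s,off=.0125):
    p,R,st=pose(); y=R.as_matrix()[:,1]; y=y/np.linalg.norm(y)
    kn=J.T@(p+off*y-O); v=kn-np.array([-.1,s*.08,0])   # tool y points backwards
    th=np.arctan2(-v[0],s*v[1]); t=tang(s,th); F=st["force"]
    rad=J@np.array([-np.sin(th),s*np.cos(th),0])
    print(f"t={st['time_s']:.2f} th={th:.3f} r={np.hypot(v[0],v[1]):.4f} push={-F@t:.2f} radial={F@rad:.2f} Fz={F[2]:.2f} w={st['width']:.4f}")
E
python3 - <<'E'
from h import *
report(-1); arc(-1,(-.35,-.2,-.1,0,.1,.2))
E
```

```text
time_s: 6.12
eef_pos: [0.5257, -0.0601, 0.2672]
orientation: [-1.88, -2.503, 0.007]
force: [-2.5, 1.0, -1.7]
width: 0.045
gripper_force: 0.0
t=6.12 th=-0.505 r=0.0635 push=-1.83 radial=-1.97 Fz=-1.67 w=0.0450
-0.35 [-0.59 -0.35  0.8  -0.19 -0.99 -0.57]
-0.2 [-0.61 -0.3   9.39  0.08 -1.94 -0.56]
-0.1 [-0.63 -0.27 15.12  0.34 -2.55 -0.55]
0 [-0.64 -0.24 20.85  0.66 -3.13 -0.54]
0.1 [-0.66 -0.21 26.58  1.04 -3.68 -0.53]
0.2 [-0.67 -0.18 32.31  1.46 -4.18 -0.53]
```

```bash
python3 -m pendant '[[[0,0,2,0,-1.2,0,0.06],[0,0,9.4,0.1,-1.9,0,0.06],[0,0,15.1,0.3,-2.5,0,0.06],[0,0,20.8,0.7,-3.1,0,0.06],[0,0,26.6,1.0,-3.7,0,0.06]]]'
python3 - <<'E'
from h import *
report(-1); arc(-1,(.1,.2,.3,.4,.5,.6))
E
```

```text
time_s: 6.53
eef_pos: [0.4907, -0.0616, 0.2755]
orientation: [2.418, 2.003, 0.002]
force: [1.9, 1.1, -0.2]
width: 0.0454
gripper_force: 0.7
t=6.53 th=0.049 r=0.0658 push=1.71 radial=-1.36 Fz=-0.20 w=0.0454
0.1 [ 0.09  0.   -0.34  0.06 -0.34  0.25]
0.2 [ 0.09 -0.    5.39  0.21 -0.98  0.25]
0.3 [ 9.000e-02 -1.000e-02  1.112e+01  4.300e-01 -1.610e+00  2.500e-01]
0.4 [ 9.000e-02 -1.000e-02  1.685e+01  7.100e-01 -2.210e+00  2.500e-01]
0.5 [ 9.000e-02 -2.000e-02  2.258e+01  1.040e+00 -2.780e+00  2.500e-01]
0.6 [ 9.000e-02 -2.000e-02  2.831e+01  1.440e+00 -3.310e+00  2.500e-01]
```

```bash
python3 -m pendant '[[[0,0,5.7,0.15,-0.64,0.2,0.06],[0,0,11.4,0.37,-1.27,0.2,0.06],[0,0,17.2,0.65,-1.87,0.2,0.06],[0,0,22.9,0.98,-2.44,0.2,0.06],[0,0,28.6,1.38,-2.97,0.2,0.06]]]'
python3 -m pendant '[[[0,0,5.7,0.15,-0.64,0,0.06],[0,0,11.4,0.37,-1.27,0,0.06],[0,0,17.2,0.65,-1.87,0,0.06]]]'
python3 - <<'E'
from h import *
report(-1); arc(-1,(.85,.9,.95,1,1.05,1.1))
E
```

```text
time_s: 6.95
eef_pos: [0.4641, -0.0429, 0.2738]
orientation: [2.838, 1.344, 0.002]
force: [0.7, -3.4, -0.6]
width: 0.045
gripper_force: 1.0
time_s: 7.2
eef_pos: [0.4537, -0.0259, 0.2737]
orientation: [3.007, 0.904, 0.001]
force: [-0.0, -1.8, 0.2]
width: 0.0457
gripper_force: 0.9
t=7.20 th=0.854 r=0.0634 push=1.42 radial=1.11 Fz=0.23 w=0.0457
0.85 [ 0.1  -0.01 -3.17 -0.23  0.04  0.07]
0.9 [ 0.1  -0.02 -0.3  -0.18 -0.29  0.07]
0.95 [ 0.1  -0.02  2.56 -0.11 -0.61  0.07]
1 [ 0.1  -0.02  5.43 -0.02 -0.93  0.07]
1.05 [ 0.1  -0.02  8.29  0.08 -1.25  0.07]
1.1 [ 0.1  -0.03 11.16  0.19 -1.56  0.07]
```

```bash
r(){ python3 -c "from h import *; report(-1)"; }
python3 -m pendant '[[[0,0,2.9,-0.05,-0.32,0,0.06],[0,0,5.7,0,-0.64,0,0.06]]]' >/dev/null; r
python3 -m pendant '[[[0,0,1.4,0.02,-0.16,0,0.06],[0,0,2.9,0.05,-0.32,0,0.06]]]'>/dev/null; r
python3 -m pendant '[[[0,0,1.4,0.02,-0.16,0,0.06],[0,0,2.9,0.05,-0.32,0,0.06]]]'>/dev/null; r
```

```text
t=7.37 th=0.957 r=0.0643 push=0.69 radial=-1.47 Fz=0.16 w=0.0449
t=7.53 th=1.005 r=0.0643 push=0.91 radial=0.48 Fz=-0.43 w=0.0450
t=7.70 th=1.055 r=0.0643 push=1.57 radial=-0.63 Fz=0.07 w=0.0454
```

```bash
cat > r.py <<'E'
import sys; from h import *
s,lim=int(sys.argv[1]),float(sys.argv[2]); report(s)
p,R,st=pose(); y=R.as_matrix()[:,1]; sys.exit(int(st["force"]@y>lim))
E
r(){ python3 r.py -1 4; }
python3 -m pendant '[[[0,0,1.4,0.02,-0.16,0,0.06],[0,0,2.9,0.05,-0.32,0,0.06]]]'>/dev/null; r &&
python3 -m pendant '[[[0,0,1.4,0.02,-0.16,0,0.06],[0,0,2.9,0.05,-0.32,0,0.06]]]'>/dev/null && r &&
python3 -m pendant '[[[0,0,1.4,0.02,-0.16,0,0.06],[0,0,2.9,0.05,-0.32,0,0.06]]]'>/dev/null && r &&
python3 -m pendant '[[[0,0,1.4,0.02,-0.16,0,0.06],[0,0,2.9,0.05,-0.32,0,0.06]]]'>/dev/null && r &&
python3 -m pendant '[[[0,0,1.4,0.02,-0.16,0,0.06],[0,0,2.9,0.05,-0.32,0,0.06]]]'>/dev/null && r &&
python3 -m pendant '[[[0,0,1.4,0.02,-0.16,0,0.06],[0,0,2.9,0.05,-0.32,0,0.06]]]'>/dev/null && r
python3 -c "from h import *; arc(-1,(1.2,1.3,1.4,1.5))"
```

```text
t=7.87 th=1.103 r=0.0643 push=1.77 radial=-0.43 Fz=0.07 w=0.0455
t=8.03 th=1.150 r=0.0643 push=3.67 radial=-0.90 Fz=-0.92 w=0.0452
t=8.20 th=1.196 r=0.0643 push=3.90 radial=-1.58 Fz=-0.96 w=0.0450
t=8.37 th=1.243 r=0.0643 push=5.82 radial=-1.23 Fz=-1.28 w=0.0454
1.2 [ 0.19 -0.14 -5.97 -0.18  0.29  0.1 ]
1.3 [ 0.18 -0.15 -0.25 -0.09 -0.37  0.1 ]
1.4 [ 0.17 -0.16  5.48  0.07 -1.01  0.09]
1.5 [ 0.16 -0.17 11.21  0.29 -1.63  0.09]
```

```bash
r(){ python3 r.py -1 8.8; }
python3 -m pendant '[[[0,0,1.4,0.02,-0.16,0,0.06],[0,0,2.9,0.05,-0.32,0,0.06]]]'>/dev/null; r &&
python3 -m pendant '[[[0,0,0.7,0.01,-0.08,0,0.06],[0,0,1.4,0.02,-0.16,0,0.06]]]'>/dev/null && r &&
python3 -m pendant '[[[0,0,0.7,0.01,-0.08,0,0.06],[0,0,1.4,0.02,-0.16,0,0.06]]]'>/dev/null && r
```

```text
t=8.53 th=1.289 r=0.0643 push=8.42 radial=-0.48 Fz=-1.02 w=0.0454
t=8.70 th=1.312 r=0.0643 push=7.82 radial=-1.27 Fz=-1.43 w=0.0452
t=8.87 th=1.335 r=0.0643 push=7.90 radial=-0.70 Fz=-0.56 w=0.0455
```

```bash
r(){ python3 r.py -1 9.5; }
python3 -m pendant '[[[0,0,0.7,0.01,-0.08,0,0.06],[0,0,1.4,0.02,-0.16,0,0.06]]]'>/dev/null; r &&
python3 -m pendant '[[[0,0,0.7,0.01,-0.08,0,0.06],[0,0,1.4,0.02,-0.16,0,0.06]]]'>/dev/null && r
```

```text
t=9.03 th=1.359 r=0.0644 push=10.34 radial=-1.83 Fz=-0.92 w=0.0456
```

```bash
python3 -m pendant '[[[0,0,0,0,0.6,0,0.06],[0,0,0,0,1.2,0,0.06],[0,0,0,0,1.2,0,0.06],[0,0,0,0,1.2,-3,0.06],[0,0,0,0,1.2,-7,0.06]]]'
python3 -m pendant '[[[0,0,0,0,0,-3,0.06],[0,0,0,0,0,-3,0.06]]]'
python3 - <<'E'
from h import *
t=-tang(1,-.32); a=np.arctan2(t[1],t[0]); print(np.degrees(a), rel(knob(1,-.32,z=.19),a), readout.observe()["force"])
E
```

```text
time_s: 9.45
eef_pos: [0.4448, -0.0051, 0.3395]
orientation: [-3.138, -0.095, 0.014]
force: [1.3, -0.7, 0.0]
width: 0.0455
gripper_force: 0.0
time_s: 9.62
eef_pos: [0.4486, -0.0056, 0.3795]
orientation: [3.138, 0.095, 0.017]
force: [1.4, 0.0, 0.8]
width: 0.0452
gripper_force: 0.0
-22.984649444186346 [  0.47  -0.49 -63.53  11.47 -21.97   1.72] [1.40388883 0.02452739 0.75034566]
```

```bash
python3 -m pendant '[[[0,0,-35,8,-15.4,1,0.06],[0,0,-35,8,-15.4,1,0.06],[0,0,-35,8,-15.4,1,0.06],[0,0,-35,8,-15.4,1,0.06],[0,0,-35,8,-15.4,1,0.06]]]'
python3 -c "
from h import *
t=-tang(1,-.32); a=np.arctan2(t[1],t[0]); print(rel(knob(1,-.32,z=.17),a))"
```

```text
time_s: 10.03
eef_pos: [0.5182, 0.1578, 0.3614]
orientation: [-2.959, -1.048, -0.001]
force: [-0.2, 0.0, 0.5]
width: 0.0454
gripper_force: 0.0
[ -0.1   -0.11 -28.     6.41  -2.88   1.86]
```

```bash
python3 -m pendant '[[[0,0,-28,6.4,-2.9,1.5,0.06],[0,0,-28,6.4,-2.9,1.5,0.06],[0,0,-28,6.4,-2.9,1.5,0.06],[0,0,-28,6.4,-2.9,1.5,0.06],[0,0,-28,6.4,-2.9,1.5,0.06]]]'
python3 -m pendant '[[[0,0,0,0,0,0,0.06],[0,0,0,0,0,0,0.06]]]' >/dev/null
python3 - <<'E'
from h import *
t=-tang(1,-.32); a=np.arctan2(t[1],t[0]); print(rel(knob(1,-.32,z=.10),a)); report(1,0)
p,d=optics.snapshot("scene"); cv2.imwrite("pics/s2.png",cv2.resize(p[130:290,250:430,::-1],None,fx=4,fy=3.5,interpolation=cv2.INTER_CUBIC))
E
```

```text
time_s: 10.45
eef_pos: [0.5492, 0.2164, 0.3461]
orientation: [-2.622, -1.728, 0.003]
force: [-0.2, 0.3, 0.4]
width: 0.0454
gripper_force: 0.0
[-0.02  0.01 -0.77  0.49 -0.15  7.41]
t=10.62 th=-0.344 r=0.0601 push=1.09 radial=-0.26 Fz=0.73 w=0.0453
```

View pics/s2.png

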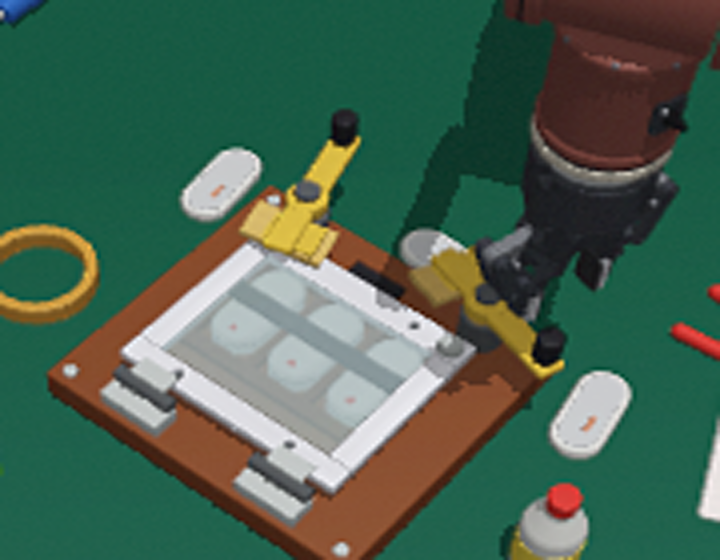

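The right clamp is seated over its striker near (290,243) in the crop and the lid is down. The gripper hovers above the left knob at (548,345). I'll descend and push.

```bash
python3 -m pendant '[[[0,0,0,0.5,-0.15,3.5,0.06],[0,0,-0.8,0.5,-0.15,7.2,0.06],[0,0,-0.8,0.5,-0.15,7.2,0.06],[0,0,-0.8,0.5,-0.15,7.2,0.06]]]'
python3 -c "
from h import *
report(1,0); arc(1,(-.32,-.2,-.1,0,.1,.2))"
```

```text
time_s: 11.0
eef_pos: [0.5488, 0.2203, 0.2733]
orientation: [-2.616, -1.736, 0.009]
force: [0.5, -1.1, -0.0]
width: 0.0454
gripper_force: 0.0
t=11.00 th=-0.307 r=0.0643 push=0.92 radial=-0.81 Fz=-0.01 w=0.0454
-0.32 [-0.26  0.2   0.11  0.07 -1.17  0.03]
-0.2 [-0.27  0.18 -6.76 -0.12 -1.93  0.04]
-0.1 [ -0.28   0.17 -12.49  -0.35  -2.55   0.04]
0 [ -0.29   0.15 -18.22  -0.65  -3.15   0.04]
0.1 [ -0.3    0.14 -23.95  -1.    -3.71   0.05]
0.2 [ -0.31   0.13 -29.68  -1.4   -4.23   0.05]
```

```bash
r(){ python3 r.py 1 4; }
python3 -m pendant '[[[0,0,0,0,-1.2,0,0.06],[0,0,-6.8,-0.1,-1.9,0,0.06],[0,0,-12.5,-0.35,-2.5,0,0.06],[0,0,-18.2,-0.65,-3.1,0,0.06],[0,0,-24,-1.0,-3.7,0,0.06]]]'>/dev/null; r &&
python3 -m pendant '[[[0,0,-5.7,-0.15,-0.64,0,0.06],[0,0,-11.4,-0.37,-1.27,0,0.06],[0,0,-17.2,-0.65,-1.87,0,0.06],[0,0,-22.9,-0.98,-2.44,0,0.06],[0,0,-28.6,-1.38,-2.97,0,0.06]]]'>/dev/null && r &&
python3 -m pendant '[[[0,0,-5.7,-0.15,-0.64,0,0.06],[0,0,-11.4,-0.37,-1.27,0,0.06],[0,0,-17.2,-0.65,-1.87,0,0.06]]]'>/dev/null && r
python3 -c "
from h import *
arc(1,(.9,.95,1))"
```

```text
t=11.42 th=0.073 r=0.0662 push=2.36 radial=-0.41 Fz=-1.48 w=0.0455
t=11.83 th=0.567 r=0.0655 push=1.28 radial=1.68 Fz=-1.00 w=0.0454
t=12.08 th=0.869 r=0.0648 push=2.61 radial=1.42 Fz=0.51 w=0.0453
0.9 [ 0.33  0.14  0.36  0.03 -0.21  0.58]
0.95 [ 0.32  0.15 -2.5  -0.04 -0.53  0.58]
1 [ 0.32  0.16 -5.37 -0.12 -0.85  0.57]
```

```bash
r(){ python3 r.py 1 4; }
python3 -m pendant '[[[0,0,-2.9,-0.07,-0.32,0.2,0.06],[0,0,-5.7,-0.15,-0.64,0.4,0.06]]]'>/dev/null; r &&
python3 -m pendant '[[[0,0,-1.4,-0.02,-0.16,0,0.06],[0,0,-2.9,-0.05,-0.32,0,0.06]]]'>/dev/null && r &&
python3 -m pendant '[[[0,0,-1.4,-0.02,-0.16,0,0.06],[0,0,-2.9,-0.05,-0.32,0,0.06]]]'>/dev/null && r &&
python3 -m pendant '[[[0,0,-1.4,-0.02,-0.16,0,0.06],[0,0,-2.9,-0.05,-0.32,0,0.06]]]'>/dev/null && r &&
python3 -m pendant '[[[0,0,-1.4,-0.02,-0.16,0,0.06],[0,0,-2.9,-0.05,-0.32,0,0.06]]]'>/dev/null && r &&
python3 -m pendant '[[[0,0,-1.4,-0.02,-0.16,0,0.06],[0,0,-2.9,-0.05,-0.32,0,0.06]]]'>/dev/null && r
python3 -c "
from h import *
arc(1,(1.1,1.2,1.3))"
```

```text
t=12.25 th=0.967 r=0.0643 push=1.82 radial=0.62 Fz=1.72 w=0.0453
t=12.42 th=1.018 r=0.0643 push=2.69 radial=-0.28 Fz=-0.31 w=0.0453
t=12.58 th=1.067 r=0.0644 push=1.30 radial=-1.13 Fz=-0.73 w=0.0452
t=12.75 th=1.117 r=0.0645 push=1.60 radial=-1.04 Fz=-0.44 w=0.0451
t=12.92 th=1.166 r=0.0646 push=1.37 radial=-0.76 Fz=-1.67 w=0.0453
t=13.08 th=1.216 r=0.0646 push=1.18 radial=-1.66 Fz=0.28 w=0.0450
1.1 [0.25 0.27 8.87 0.16 0.77 0.17]
1.2 [0.23 0.28 3.14 0.1  0.11 0.17]
1.3 [ 0.22  0.29 -2.59 -0.02 -0.54  0.17]
```

```bash
r(){ python3 r.py 1 4.5; }
python3 -m pendant '[[[0,0,-1.4,-0.02,-0.16,0,0.06],[0,0,-2.9,-0.05,-0.32,0,0.06]]]'>/dev/null; r &&
python3 -m pendant '[[[0,0,-1.4,-0.02,-0.16,0,0.06],[0,0,-2.9,-0.05,-0.32,0,0.06]]]'>/dev/null && r &&
python3 -m pendant '[[[0,0,-1.4,-0.02,-0.16,0,0.06],[0,0,-2.9,-0.05,-0.32,0,0.06]]]'>/dev/null && r &&
python3 -m pendant '[[[0,0,-1.4,-0.02,-0.16,0,0.06],[0,0,-2.9,-0.05,-0.32,0,0.06]]]'>/dev/null && r &&
python3 -m pendant '[[[0,0,-1.4,-0.02,-0.16,0,0.06],[0,0,-2.9,-0.05,-0.32,0,0.06]]]'>/dev/null && r &&
python3 -m pendant '[[[0,0,-1.4,-0.02,-0.16,0,0.06],[0,0,-2.9,-0.05,-0.32,0,0.06]]]'>/dev/null && r
python3 -c "
from h import *
arc(1,(1.4,1.5,1.6))"
```

```text
t=13.25 th=1.265 r=0.0647 push=0.94 radial=0.18 Fz=-0.21 w=0.0451
t=13.42 th=1.315 r=0.0648 push=1.21 radial=-1.49 Fz=0.99 w=0.0452
t=13.58 th=1.364 r=0.0649 push=2.18 radial=-0.69 Fz=0.21 w=0.0457
t=13.75 th=1.412 r=0.0649 push=2.76 radial=-1.01 Fz=0.63 w=0.0456
t=13.92 th=1.458 r=0.0649 push=4.29 radial=-0.90 Fz=-0.82 w=0.0453
t=14.08 th=1.504 r=0.0650 push=5.11 radial=0.08 Fz=0.10 w=0.0451
1.4 [0.26 0.38 9.07 0.13 0.69 0.2 ]
1.5 [0.25 0.39 3.34 0.08 0.03 0.19]
1.6 [ 0.23  0.41 -2.39 -0.04 -0.62  0.19]
```

```bash
r(){ python3 r.py 1 $1; }
python3 -m pendant '[[[0,0,-1.4,-0.02,-0.16,0,0.06],[0,0,-2.9,-0.05,-0.32,0,0.06]]]'>/dev/null; r 7.6 &&
python3 -m pendant '[[[0,0,-1.4,-0.02,-0.16,0,0.06],[0,0,-2.9,-0.05,-0.32,0,0.06]]]'>/dev/null && r 7.6 &&
python3 -m pendant '[[[0,0,-0.7,-0.01,-0.08,0,0.06],[0,0,-1.4,-0.02,-0.16,0,0.06]]]'>/dev/null && r 8.8 &&
python3 -m pendant '[[[0,0,-0.7,-0.01,-0.08,0,0.06],[0,0,-1.4,-0.02,-0.16,0,0.06]]]'>/dev/null && r 9
```

```text
t=14.25 th=1.550 r=0.0650 push=7.67 radial=-1.02 Fz=0.50 w=0.0456
t=14.42 th=1.596 r=0.0651 push=8.39 radial=-1.27 Fz=0.13 w=0.0455
```

```bash
r(){ python3 r.py 1 $1; }
python3 -m pendant '[[[0,0,-0.7,-0.01,-0.08,0,0.06],[0,0,-1.4,-0.02,-0.16,0,0.06]]]'>/dev/null; r 9.7 &&
python3 -m pendant '[[[0,0,-0.7,-0.01,-0.08,0,0.06],[0,0,-1.4,-0.02,-0.16,0,0.06]]]'>/dev/null && r 9.7
```

```text
t=14.58 th=1.619 r=0.0651 push=9.28 radial=-1.54 Fz=-0.18 w=0.0452
t=14.75 th=1.642 r=0.0651 push=8.87 radial=-1.34 Fz=-0.35 w=0.0452
```

```bash
python3 -m pendant '[[[0,0,0,0,0.6,0,0.06],[0,0,0,0,1.2,0,0.06],[0,0,0,0,1.2,0,0.06],[0,0,0,0,1.2,-3,0.06],[0,0,0,0,1.2,-7,0.06]]]'
python3 -m pendant '[[[0,0,0,0,0,-4,0.06],[0,0,0,0,0,-8,0.06],[0,0,0,0,0,-8,0.06],[0,0,0,0,0,-8,0.06]]]'
python3 - <<'E'
from h import *
p,d=optics.snapshot("scene"); cv2.imwrite("pics/s3.png",cv2.resize(p[130:290,250:430,::-1],None,fx=4,fy=3.5,interpolation=cv2.INTER_CUBIC))
E
```

```text
time_s: 15.17
eef_pos: [0.4564, 0.1589, 0.3389]
orientation: [0.088, -3.132, 0.003]
force: [0.8, 0.1, -0.3]
width: 0.0454
gripper_force: 0.0
time_s: 15.5
eef_pos: [0.4589, 0.1592, 0.4252]
orientation: [-0.088, 3.133, 0.001]
force: [0.3, 0.0, -1.8]
width: 0.045
gripper_force: 0.0
```

View pics/s3.png

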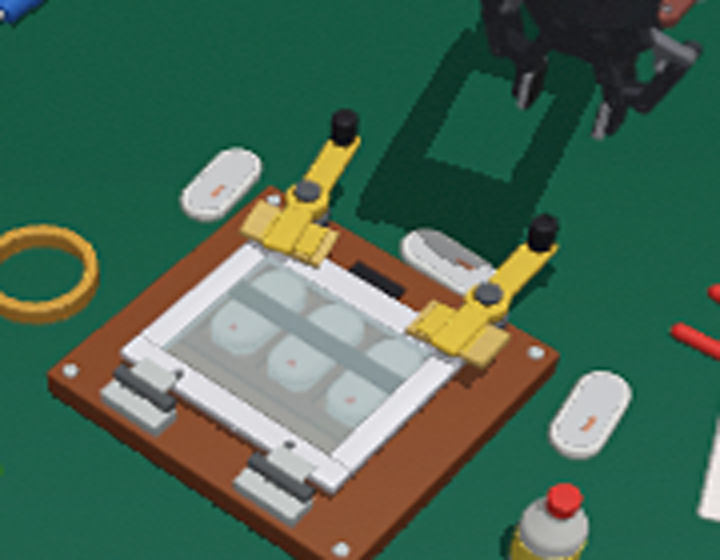

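Both clamps sit over the strikers, near (290,243) and (460,330) in the crop. The lid is down, the neighbouring objects are where they were, and the gripper is clear of everything.

```bash
python3 -c "
from bench import robot; print(robot.finish_job())"
```

```text
the job is handed in; nothing more can be done
None
```

The lid is down and both clamps are tight, with the last moving pushes at about 10.3 N (right) and 8.9 N (left). The final picture shows the things around the jig where they were, and I handed the job in at about 15.6 s; no verdict came back.

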